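# Ratchet a specimen block tight in the bench clamp

## Task

Stand the rectangular specimen block upright in the bed of the ratchet clamp, its 40 mm width across between the two low rails, and let go of it. Then swing the ratchet lever forward and back to advance the ram until you feel the sprung pad bear on the block and the block come up against the backstop, and give it two clicks more, so that it is held firmly but not crushed. Swing the lever back to its rest, let go, and leave everything else on the bench as it stands.

Things in the scene. Friction and masses are not known exactly. Their poses are not given: they have to be found in the camera images.
- clamp: White bench clamp fixed to the table, base plate 110 x 375 x 18 mm. Origin: underside, on the ram's centre line; +y = clamping direction (ram towards backstop), z up. Along y: toothed wheel centred at -115 mm (88 mm across, z 30-44), grey ram guide -64 to -22 mm (top z 52). Bed floor z 18, between two low rails at x +-23 mm (6 mm wide, tops z 28, y 37 to 127 mm), then the backstop.
- ram_guide (a point): Top centre of the grey ram guide, z 52 mm. From it the ram pushes a sprung pad (36 x 36 mm plate) towards +y. The pad's face starts 83 to 119 mm from this point (a hand-set spindle: not reported, differs each time), i.e. 23 to 59 mm from a seated block. It advances 6 mm a click and cannot be backed off. Pad spring: 6 N at touch, then 1 N per mm (6 N a click), bottoms hard after 30 mm.
- backstop: Aluminium backstop closing the +y end of the bed, 64 mm wide, 48 mm tall above the bed floor. Origin: on the bed floor, at the centre of its face towards the pad; +y points away from the pad. The block should press on it with about 18 to 24 N (15 to 27 N will do); over 36 N the block is crushed.
- seat (a point): Point on the bed floor (z 18 mm), midway between the rails, under the block's centre when the block touches the backstop. Axes as the clamp's. The block may be set down up to 10 mm short of it (towards -y); the pad pushes it home with under 2 N.
- lever (a joint): Lever angle, rad: 0 = rest stop, 1.36 = forward stop, growing counter-clockwise from above; starts at 0 to 0.3. At 0 it points 145 deg counter-clockwise from the clamp's +x. It stays where left. Forward drives, back does not. A click is 0.349 rad; going back, the pawl drops behind a tooth at about 1.19, 0.84, 0.49, 0.14. Go 0.05 rad beyond both ways: 0.05 to 1.3 gives three clicks.
- lever_grip (a point): On the lever's upright, free-turning round black handle, 18 mm thick, z 60 to 110 mm; this point at z 87 mm, 90 mm from the lever's axis. Below it the flat lever arm, z 50-60. Held still past a click, the handle pushes back (tangentially, towards rest) with about 0.2 N per N of clamp force; friction adds 0 to 1 N, the same in each swing. The first full swing never reaches a seated block.
- lever_axis (a point): On the vertical axis shared by lever and toothed wheel (18 teeth, two spring pawls), at z 85 mm, above the hub, whose top is at z 64 mm.
- specimen: Loose grey rectangular specimen block, 40 (its x) x 28 (its y) x 50 mm (z) with a small flat metal inlay on top, 100 to 200 g. Origin: centre of its underside. It stands upright on the bench at the start.
- cream_jar: White round cream jar, 52 mm diameter, 48 mm tall, origin under its centre. Leave alone.
- carton: White paper carton, 50 x 34 x 75 mm tall, origin under its centre. Leave alone.
- dropper: Amber bottle with black cap, 30 mm diameter, 85 mm tall, behind the clamp (+x side). Leave alone.
- slide_box: Blue slide box, 35 x 85 x 32 mm, behind the clamp (+x side). Leave alone.
- puck: Grey round specimen puck, 30 mm diameter, 22 mm tall, behind the clamp (+x side). Leave alone.
- dish: Glass dish, 64 mm diameter, 14 mm tall, in front of the clamp (-x side). Leave alone.

How it is judged:
On the way, in this order (a step that is already met when the one before it is completed fails the run):
1. the block stands in the bed between the rails, released (x of specimen in the frame of seat between -0.006 and 0.006 m and z of specimen in the frame of seat between -0.003 and 0.004 m and angle between specimen's own z axis and vertical below 0.1 rad and angle between the x axis of specimen and the x axis of clamp, either way round below 0.2 rad and y of specimen in the frame of seat between -0.04 and 0.004 m and contact force between the fingers and specimen below 0.1 N), for 0.2 s.
2. the lever is swung forward (beyond 0.4 rad) (value of joint lever above 0.4 rad), for 0.02 s.
3. the block is clamped against the backstop with 15 to 27 N (contact force between specimen and backstop between 15 and 27 N), for 0.2 s.
At the end, for the whole second after the job is handed in: The block stands upright between the rails (within 6 mm of mid-bed, 0.2 rad), its centre within 4 mm of the seat point along the bed, pressed against the backstop with 15 to 27 N, the lever within 0.12 rad of its rest, everything released and at rest (all of step 3 and x of specimen in the frame of seat between -0.006 and 0.006 m and z of specimen in the frame of seat between -0.003 and 0.004 m and angle between specimen's own z axis and vertical below 0.1 rad and angle between the x axis of specimen and the x axis of clamp, either way round below 0.2 rad and y of specimen in the frame of seat between -0.004 and 0.004 m and value of joint lever below 0.12 rad and linear speed of specimen below 0.01 m/s); the robot touches nothing.
It fails at once if the block is pressed on the backstop with more than 36 N (contact force between specimen and backstop above 36 N).
It fails at once if another thing on the bench is moved by more than 30 mm (distance of any of cream_jar, carton, dropper, slide_box, puck, dish from where it was at the start of the episode above 0.03 m).
It also fails if it takes over 72 s, if anything falls off the work surface, if the arm or the gripper's body presses on something with over 40 N, if the wrist force passes 120 N, or if a joint passes its speed limit or range.

## Robot

A 6-joint arm with a two-finger parallel gripper is mounted at the origin on the work surface. World frame = base frame: x ahead of the robot, y to its left, z up, the work surface at z = 0. Lengths are in m, angles in rad, forces in N, time in s.
With the tool pointing down it reaches from about 0.25 to 0.725 m from the base axis. Payload 4 kg.
Tool frame: the origin (TCP) lies between the finger pads; the fingertips stand 11 mm ahead of it and the grasp point (between the pads) lies 8 mm behind it (bot.tip_extent is the distance from the TCP to the fingertips, in m); z points along the fingers, y is the line along which they close (so a half turn about z gives the same grasp; the last joint's range is limited). The gripper opens to 85 mm and grips with 20 to 120 N. Pads are 22 mm wide; open, the fingers measure 114 mm over their backs; the gripper's body (76 mm by 85 mm) begins 54 mm behind the grasp point. The pads swing forward as they close: fully open they stand 13 mm farther back than shut.
Start: joints at [-1.265, 0.241, 0.005, 1.335, 0, 1.571], TCP at [0.151, -0.477, 0.242] pointing down, gripper open.
Joint ranges: [-2.72, 2.72], [-1.05, 1.87], [-1.09, 1.28], [-1.99, 2.15], [-1.42, 1.44], [-3.14, 3.14]. Speed limits (rad/s): [2.79, 2.79, 3.14, 3.14, 3.14, 3.14].

## Interface

Orientations are given as a unit quaternion [x, y, z, w].
In Python, from workcell import bot gives the robot as it stands. The module is installed in compiled form; this text tells all that it offers.
- The arm moves only by the tool drive_tool, never from a script. Its argument "rows" is a list of rows, each an object of numbers: "dx", "dy", "dz": the shift along the tool's x, y, z in units of 50 mm (1.0 is 50 mm); "wx", "wy", "wz": the turn, a rotation vector about the tool's x, y, z in units of 5 degrees (1.0 is 5 degrees); "hand": the finger opening in mm, from 0 to 85.4. A call has 1 to 20 rows; each row is the pose to reach, as a shift and turn from the pose commanded when the call began, along the tool's axes at that moment; what a row does not reach only later rows make up. A row lasts 1/10 s, in which the tool goes at most 50 mm and 8.59 degrees, less where a joint would pass 70% of its speed; a pose out of reach is approached as far as the arm can. A call with a gripper value outside its range is refused whole. The fingers move at their own pace and stop on an object; the grip force is fixed at half the most. Time passes only in rows, so rows that repeat a pose let the fingers close. It gives the time, the measured TCP pose, the force, the opening and the grip force at its end, in the units of the state.
- bot.get_obs(): the state, without advancing time (a new reading comes with each control period).
- bot.camera(name): name is "scene" or "top" or "wrist"; returns the picture (400x640x3 uint8, red, green, blue); there is no depth.
- bot.get_calibration(name): a dict with "vfov" (degrees; the focal length in pixels is half the picture's height over the tangent of half this angle, whatever the lens; pixels are square), "cx", "cy" (the principal point, pixels), "k1" (the pictures are not rectified: a ray, as slopes to the right and down, at radius r is drawn at 1 + k1 r^2 times it, then the intrinsics apply), "origin" and "rotation" of the camera in the world; the wrist camera has in their place "mount" (4x4, takes a point from camera to tool coordinates, whose origin is the TCP and whose axes are the flange's). Camera axes: x right, y up, looking along -z (the intrinsics and any distortion apply to the point x, -y, -z); pixel columns grow to the right and rows downward; lengths in m; the calibration is good to about 2 mm. A picture is of the moment at which its call begins: read the wrist's pose just before it. get_calibration takes no time and is no camera call.
- bot.job_done(): hands the job in; it is judged then, once.
Trained networks look in the newest picture that a camera, given by its name, has taken for a name from the list of things; names that differ only in an ending like _2 or _b are one class to them, and where a whole thing is asked for, a point or a joint stands for the part that bears it (a point fixed in the world has none). Each returns a list of dicts, best first, with "score" (0 to 1); they miss things now and then, are a little off and sometimes report something else, mostly with a low value. They report only what shows in the picture. A call takes as long as a camera call.
- bot.look_for(camera, thing): "extent" ([centre column, centre row, width, height] in pixels, round what is visible of it).
- bot.outline_of(camera, thing): "region" (400x640 bool, what is visible of it) and "extent" ([centre column, centre row, width, height] in pixels, round what is visible of it).
The state is a dict: "clock": time; "joint_pos": joint angles; "joint_vel": joint speeds; "tau": joint torques, N m; "eef_pos": TCP position; "tool_rot": TCP orientation; "ft_force": force on the tool from outside, world axes, zero at the start; "ft_torque": the same for the moment, N m; "grip_width": finger opening in m; "grasp_force": force on a finger pad.
Only numpy, scipy, OpenCV 4.12 (cv2) and the standard library are available. Lean on these libraries where they do the work, as an engineer would, in place of code of your own. Each camera call takes 0.05 s, during which the arm holds its last target. There are 200 camera calls.

## Working session

There is one attempt and no reset: what is moved stays moved. The work goes in short steps, Python scripts to look and compute and a tool call to move; the robot and the scene stay as the last step left them, time stands still between calls to the robot, and variables do not carry over. Pictures are saved under pics/ and viewed, at most 10 in all, crops included, and the job is handed in when it is done.

Besides the shell and the picture viewer there is one more tool, called after "Call:" as a command line: name --argument value ..., lists and objects as JSON in quotes. drive_tool: Moves the arm, as the interface text tells. Its arguments: {"type":"object","properties":{"rows":{"type":"array","items":{"type":"object","properties":{"dx":{"type":"number"},"dy":{"type":"number"},"dz":{"type":"number"},"wx":{"type":"number"},"wy":{"type":"number"},"wz":{"type":"number"},"hand":{"type":"number"}}}}},"required":["rows"]}

```bash
mkdir -p pics; cat > h.py <<'E'
import numpy as np, cv2
from workcell import bot
from scipy.spatial.transform import Rotation as R
def cam(name):
    c=bot.get_calibration(name); f=200/np.tan(np.radians(c['vfov'])/2)
    if 'mount' in c:
        o=bot.get_obs(); T=np.eye(4); T[:3,:3]=R.from_quat(o['tool_rot']).as_matrix(); T[:3,3]=o['eef_pos']
        M=T@np.array(c['mount']); return c,f,M[:3,3],M[:3,:3]
    return c,f,np.array(c['origin']),np.array(c['rotation'])
def ray(name,u,v,C=None):
    c,f,o,Q=C or cam(name)
    d=np.array([(u-c['cx'])/f,(v-c['cy'])/f]); s=d.copy()
    for _ in range(20): s=d/(1+c['k1']*(s@s))
    return o,Q@np.array([s[0],-s[1],-1])
def atz(name,u,v,z,C=None):
    o,d=ray(name,u,v,C); return o+d*(z-o[2])/d[2]
def proj(name,P,C=None):
    c,f,o,Q=C or cam(name); p=Q.T@(np.array(P)-o); s=np.array([p[0],-p[1]])/-p[2]
    s=s*(1+c['k1']*(s@s)); return s*f+[c['cx'],c['cy']]
def save(name,fn):
    im=bot.camera(name); cv2.imwrite('pics/'+fn,im[:,:,::-1]); return im
E
python3 - <<'E'
from h import *
for n in ['top','scene']:
    save(n,n+'1.png'); c=bot.get_calibration(n); print(n,np.round(c['origin'],3),np.round(c['rotation'],2).tolist())
    for t in ['clamp','ram_guide','backstop','lever','lever_grip','specimen','cream_jar','carton','dropper','puck','dish','slide_box']:
        for d in bot.look_for(n,t)[:2]: print(t,round(d['score'],2),np.round(d['extent'],1), np.round(atz(n,d['extent'][0],d['extent'][1],.05)[:2],3))
print(bot.get_obs())
E
```

```text
top [0.545 0.018 1.073] [-0.01, 0.03, 0.71, -0.7]Traceback (most recent call last):
  File "<stdin>", line 5, in <module>
  File "h.py", line 16, in atz
    o,d=ray(name,u,v,C); return o+d*(z-o[2])/d[2]
        ~~~^^^^^^^^^^^^
  File "h.py", line 14, in ray
    return o,Q@np.array([s[0],-s[1],-1])
             ~^~~~~~~~~~~~~~~~~~~~~~~~~~
ValueError: matmul: Input operand 1 has a mismatch in its core dimension 0, with gufunc signature (n?,k),(k,m?)->(n?,m?) (size 3 is different from 4)
```

View pics/top1.png

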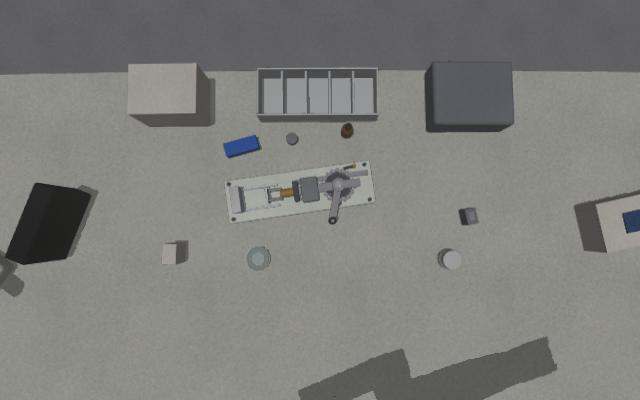

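The top view shows the clamp with its backstop on the left at (237,200), the wheel at (338,184) and the handle at (333,220). The block is at (469,216) and the jar at (452,260). The camera rotation is a quaternion, so I'll fix the helper.

```bash
sed -i "s/np.array(c\['rotation'\])/(R.from_quat(c['rotation']).as_matrix() if np.size(c['rotation'])==4 else np.array(c['rotation']))/" h.py
python3 - <<'E'
from h import *
Z=dict(clamp=.018,ram_guide=.045,backstop=.06,lever=.055,lever_grip=.1,specimen=.04,puck=.02,dish=.01,slide_box=.03)
for n in ['top','scene']:
    save(n,n+'1.png'); C=cam(n); print(n,np.round(C[2],3),C[1])
    for t in ['clamp','ram_guide','backstop','lever','lever_grip','specimen','cream_jar','carton','dropper','puck','dish','slide_box']:
        for d in bot.outline_of(n,t)[:1]:
            z=Z.get(t,.05); p=atz(n,d['extent'][0],d['extent'][1],z,C); s=''
            if n=='top':
                pts=np.argwhere(d['region'])[:,::-1].astype(np.float32)
                w=np.array([atz(n,*q,z,C)[:2] for q in pts],np.float32); r=cv2.minAreaRect(w); s=(np.round(r[0],3),np.round(r[1],3),round(r[2],1),np.round(w.mean(0),3))
            print(t,round(d['score'],2),np.round(d['extent'],1),np.round(p,3),s)
im=cv2.imread('pics/top1.png')[140:280,210:500]; cv2.imwrite('pics/topc.png',cv2.resize(im,None,fx=2.7,fy=2.7,interpolation=2))
E
```

```text
top [0.545 0.018 1.073] 416.9314927944264
clamp 0.59 [299.9 194.6 151.1  68.4] [0.618 0.066 0.018] (array([0.607, 0.063]), array([0.148, 0.373]), 7.8, array([0.624, 0.065], dtype=float32))
ram_guide 0.76 [302.1 191.3 151.5  63.3] [0.625 0.059 0.045] (array([0.607, 0.063]), array([0.142, 0.365]), 7.4, array([0.622, 0.065], dtype=float32))
backstop 0.73 [234.1 199.9  14.   27.1] [0.604 0.224 0.06 ] (array([0.604, 0.219]), array([0.066, 0.028]), 7.4, array([0.604, 0.219], dtype=float32))
lever 0.89 [337.2 202.7  17.2  46.2] [ 0.595 -0.027  0.055] (array([ 0.597, -0.023]), array([0.023, 0.109]), 82.4, array([ 0.6  , -0.022], dtype=float32))
lever_grip 0.58 [335.8 198.5  12.4  43.8] [ 0.603 -0.022  0.1  ] (array([ 0.598, -0.024]), array([0.029, 0.107]), 84.7, array([ 0.604, -0.022], dtype=float32))
specimen 0.84 [467.8 218.9  18.4  14.9] [ 0.553 -0.354  0.04 ] (array([ 0.56 , -0.353]), array([0.038, 0.042]), 13.2, array([ 0.56 , -0.353], dtype=float32))
cream_jar 0.58 [448.  257.3  20.2  19. ] [ 0.459 -0.299  0.05 ] (array([ 0.458, -0.3  ]), array([0.057, 0.051]), 89.2, array([ 0.457, -0.
[... 699 characters left out ...]
113.6] [0.614 0.069 0.018] 
ram_guide 0.95 [342.4 238.4 153.1 115.9] [0.634 0.08  0.045] 
backstop 0.58 [400.2 263.1  18.8  36.4] [0.615 0.228 0.06 ] 
lever 0.69 [321.5 201.   34.2  41.2] [ 0.583 -0.026  0.055] 
lever_grip 0.82 [320.6 200.3  39.   41. ] [ 0.611 -0.006  0.1  ] 
specimen 0.66 [236.4 146.5  18.   23.6] [ 0.57 -0.34  0.04] 
cream_jar 0.73 [273.2 134.7  18.3  24.2] [ 0.479 -0.285  0.05 ] 
carton 0.67 [491.2 263.4  28.9  40.4] [0.479 0.384 0.05 ] 
dropper 0.62 [261.4 249.7  16.1  21.7] [ 0.781 -0.044  0.05 ] 
puck 0.74 [310.6 282.9  13.1  16.7] [0.763 0.089 0.02 ] 
dish 0.91 [415.9 222.2  20.   18.7] [0.458 0.178 0.01 ] 
slide_box 0.68 [361.6 307.6  37.5  31.3] [0.745 0.219 0.03 ]
```

View pics/topc.png

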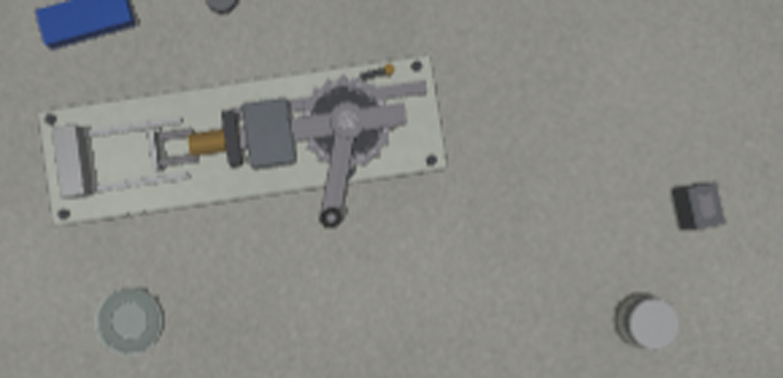

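View pics/scene1.png

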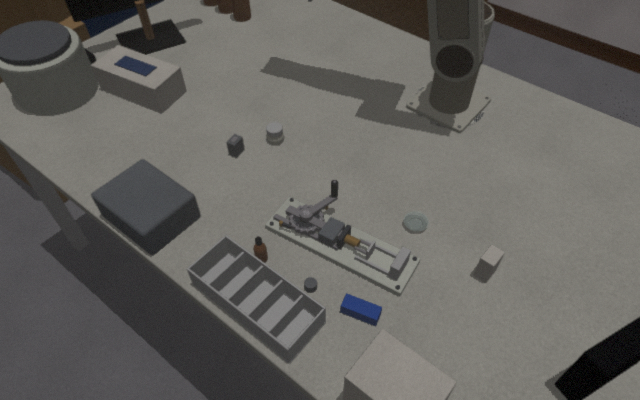

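Block top face is at about crop (706,205), with its 40 mm side near world x. The handle top is at crop (331,217) and the hub at (347,120). The scene view agrees with this layout. Next I'll compute coarse poses.

```bash
python3 - <<'E'
from h import *
o=bot.get_obs(); print(o['eef_pos'],np.round(R.from_quat(o['tool_rot']).as_matrix(),3).tolist(),o['grip_width'],o['ft_force'],o['clock'])
print(np.round(bot.get_calibration('wrist')['mount'],3).tolist(), cam('wrist')[1])
C=cam('top'); g=lambda u,v,z: atz('top',u/2.7+210,v/2.7+140,z,C)
for n,u,v,z in [('cFL',40,112,.018),('cNL',52,223,.018),('cFR',430,57,.018),('cNR',446,168,.018),('hub',347,120,.064),('handle',331,217,.11),('bs face top near',92,192,.066),('bs far',82,126,.066),('guide',270,133,.052),('padface',153,150,.05),('spec',706,205,.05)]: print(n,np.round(g(u,v,z),4))
E
```

```text
[ 0.15053521 -0.47679443  0.24230945] [[0.954, 0.301, 0.0], [0.301, -0.954, 0.0], [0.0, -0.0, -1.0]] 0.0854258780633352 [-0.52556714  0.32410868 -0.62950254] 1.4
[[-0.001, 0.949, 0.316, 0.083], [1.0, 0.001, 0.001, 0.0], [0.0, 0.316, -0.949, -0.132], [0.0, 0.0, 0.0, 1.0]] 305.97691330616783
cFL [0.6531 0.2559 0.018 ]
cNL [0.5489 0.2441 0.018 ]
cFR [ 0.7028 -0.1119  0.018 ]
cNR [ 0.5975 -0.1254  0.018 ]
hub [ 0.6392 -0.0305  0.064 ]
handle [ 0.5518 -0.0137  0.11  ]
bs face top near [0.5761 0.1982 0.066 ]
bs far [0.6353 0.2073 0.066 ]
guide [0.6289 0.0392 0.052 ]
padface [0.6144 0.1457 0.05  ]
spec [ 0.5601 -0.3601  0.05  ]
```

Call:
drive_tool --rows '[{"dx":8.5,"dy":0.25,"dz":1.4,"wz":-16,"hand":85},{"dx":8.5,"dy":0.25,"dz":1.4,"wz":-16},{"dx":8.5,"dy":0.25,"dz":1.4,"wz":-16},{"dx":8.5,"dy":0.25,"dz":1.4,"wz":-16},{"dx":8.5,"dy":0.25,"dz":1.4,"wz":-16},{"dx":8.5,"dy":0.25,"dz":1.4,"wz":-16},{"dx":8.5,"dy":0.25,"dz":1.4,"wz":-16},{"dx":8.5,"dy":0.25,"dz":1.4,"wz":-16},{"dx":8.5,"dy":0.25,"dz":1.4,"wz":-16},{"dx":8.5,"dy":0.25,"dz":1.4,"wz":-16},{"dx":8.5,"dy":0.25,"dz":1.4,"wz":-16},{"dx":8.5,"dy":0.25,"dz":1.4,"wz":-16}]'

```text
invalid input at $.rows[0]: expected keys dx, dy, dz, wx, wy, wz, hand
```

```bash
python3 - <<'E'
from h import *
C=cam('wrist'); im=save('wrist','w1.png')
for d in bot.outline_of('wrist','specimen')[:1]:
    print(d['score'],d['extent'])
    cs,_=cv2.findContours(d['region'].astype(np.uint8),0,2); c=max(cs,key=cv2.contourArea)
    p=cv2.approxPolyDP(c,4,True)[:,0]; 
    for q in p: print(q,np.round(atz('wrist',*q,.05,C),4),np.round(atz('wrist',*q,.0,C),4))
o=bot.get_obs();print(o['clock'],o['eef_pos'],np.round(R.from_quat(o['tool_rot']).as_matrix(),3).tolist(),o['joint_pos'])
E
```

```text
1.5 [ 0.15052838 -0.4768272   0.24231432] [[0.954, 0.301, -0.0], [0.301, -0.954, -0.0], [-0.0, 0.0, -1.0]] [-1.26498721e+00  2.40621046e-01  5.04805754e-03  1.33519879e+00
 -3.93111311e-05  1.57080323e+00]
```

View pics/w1.png

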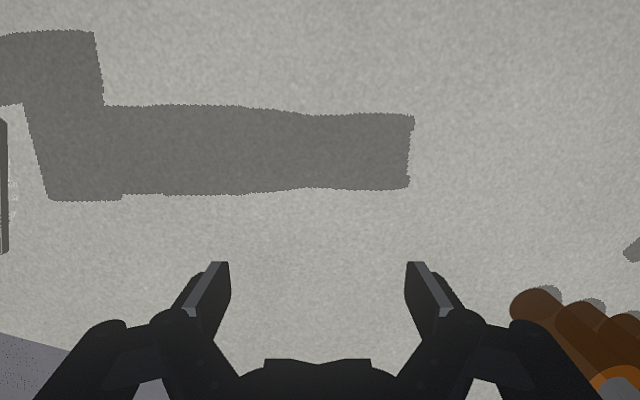

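The arm has not moved, because every row needs all seven keys. The picture shows only the bench and the fingers, at about (215,290) and (425,290).

Call:
drive_tool --rows '[{"dx":8.5,"dy":0.25,"dz":1.4,"wx":0,"wy":0,"wz":-16,"hand":85},{"dx":8.5,"dy":0.25,"dz":1.4,"wx":0,"wy":0,"wz":-16,"hand":85},{"dx":8.5,"dy":0.25,"dz":1.4,"wx":0,"wy":0,"wz":-16,"hand":85},{"dx":8.5,"dy":0.25,"dz":1.4,"wx":0,"wy":0,"wz":-16,"hand":85},{"dx":8.5,"dy":0.25,"dz":1.4,"wx":0,"wy":0,"wz":-16,"hand":85},{"dx":8.5,"dy":0.25,"dz":1.4,"wx":0,"wy":0,"wz":-16,"hand":85},{"dx":8.5,"dy":0.25,"dz":1.4,"wx":0,"wy":0,"wz":-16,"hand":85},{"dx":8.5,"dy":0.25,"dz":1.4,"wx":0,"wy":0,"wz":-16,"hand":85},{"dx":8.5,"dy":0.25,"dz":1.4,"wx":0,"wy":0,"wz":-16,"hand":85},{"dx":8.5,"dy":0.25,"dz":1.4,"wx":0,"wy":0,"wz":-16,"hand":85},{"dx":8.5,"dy":0.25,"dz":1.4,"wx":0,"wy":0,"wz":-16,"hand":85},{"dx":8.5,"dy":0.25,"dz":1.4,"wx":0,"wy":0,"wz":-16,"hand":85}]'

```text
clock: 2.7
eef_pos: [0.5593, -0.3608, 0.1721]
tool_rot: [0.66, 0.752, -0.0, -0.0]
ft_force: [0.0, 0.6, -0.7]
grip_width: 0.0851
grasp_force: 0.0
```

```bash
python3 - <<'E'
from h import *
C=cam('wrist'); im=save('wrist','w2.png')
for d in bot.outline_of('wrist','specimen')[:1]:
    print(d['score'],d['extent'])
    cs,_=cv2.findContours(d['region'].astype(np.uint8),0,2); c=max(cs,key=cv2.contourArea)
    p=cv2.approxPolyDP(c,4,True)[:,0]; 
    for q in p: print(q,np.round(atz('wrist',*q,.05,C),4),np.round(atz('wrist',*q,.0,C),4))
o=bot.get_obs();print(o['clock'],o['eef_pos'],np.round(R.from_quat(o['tool_rot']).as_matrix(),3).tolist(),o['joint_pos'])
E
```

```text
0.58 [318.8, 189.9, 48.9, 41.1]
[298 172] [ 0.5411 -0.3388  0.05  ] [ 0.5394 -0.3504  0.    ]
[298 212] [ 0.545  -0.3747  0.05  ] [ 0.5441 -0.3933  0.    ]
[342 209] [ 0.5832 -0.3669  0.05  ] [ 0.5898 -0.384   0.    ]
[337 169] [ 0.5735 -0.332   0.05  ] [ 0.5782 -0.3422  0.    ]
2.8 [ 0.55891718 -0.36133     0.17269598] [[-0.129, 0.992, 0.0], [0.992, 0.129, -0.0], [-0.0, 0.0, -1.0]] [-5.73868241e-01  6.08493051e-01  3.85224135e-01  1.34727113e+00
 -6.83069041e-05  8.67590962e-01]
```

View pics/w2.png

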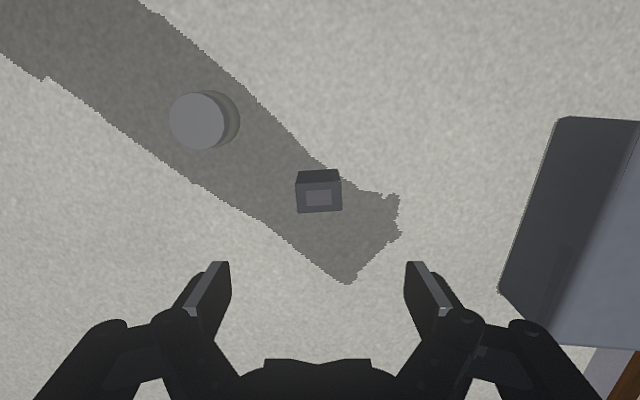

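The block's top face has corners at about (295,184), (342,181), (343,210) and (298,213), slightly rotated. The jar is at (197,121).

```bash
python3 - <<'E'
from h import *
C=cam('wrist'); o=bot.get_obs()
im=bot.camera('wrist')
P=np.array([atz('wrist',u,v,.05,C) for u,v in [(296,184.5),(342,181.5),(343,210),(298,213)]])
print(np.round(P,4)); c=P.mean(0); e=(P[1]-P[0]+P[2]-P[3])/2; print(c,np.linalg.norm(e),np.degrees(np.arctan2(e[1],e[0])))
Q=R.from_quat(o['tool_rot']).as_matrix(); print('tool shift to centre',Q.T@(c-o['eef_pos'])/.05)
E
```

```text
[[ 0.5403 -0.3506  0.05  ]
 [ 0.5792 -0.3429  0.05  ]
 [ 0.584  -0.3685  0.05  ]
 [ 0.5448 -0.3764  0.05  ]]
[ 0.56207032 -0.35959054  0.05      ] 0.039791642209649127 11.27357898538532
tool shift to centre [0.02689951 0.06665184 2.45392387]
```

Call:
drive_tool --rows '[{"dx":0.03,"dy":0.07,"dz":0.8,"wx":0,"wy":0,"wz":-0.8,"hand":85},{"dx":0.03,"dy":0.07,"dz":1.6,"wx":0,"wy":0,"wz":-0.8,"hand":85},{"dx":0.03,"dy":0.07,"dz":2.3,"wx":0,"wy":0,"wz":-0.8,"hand":85},{"dx":0.03,"dy":0.07,"dz":2.95,"wx":0,"wy":0,"wz":-0.8,"hand":85},{"dx":0.03,"dy":0.07,"dz":2.95,"wx":0,"wy":0,"wz":-0.8,"hand":70},{"dx":0.03,"dy":0.07,"dz":2.95,"wx":0,"wy":0,"wz":-0.8,"hand":50},{"dx":0.03,"dy":0.07,"dz":2.95,"wx":0,"wy":0,"wz":-0.8,"hand":30},{"dx":0.03,"dy":0.07,"dz":2.95,"wx":0,"wy":0,"wz":-0.8,"hand":30},{"dx":0.03,"dy":0.07,"dz":2.95,"wx":0,"wy":0,"wz":-0.8,"hand":30},{"dx":0.03,"dy":0.07,"dz":2.95,"wx":0,"wy":0,"wz":-0.8,"hand":30}]'

```text
clock: 3.85
eef_pos: [0.5645, -0.3603, 0.0281]
tool_rot: [0.633, 0.774, 0.0, 0.003]
ft_force: [-0.7, 0.1, 6.5]
grip_width: 0.0393
grasp_force: 62.0
```

Call:
drive_tool --rows '[{"dx":0,"dy":0,"dz":-0.9,"wx":0,"wy":0,"wz":0,"hand":30},{"dx":0,"dy":0,"dz":-1.8,"wx":0,"wy":0,"wz":0,"hand":30},{"dx":0.4,"dy":0.2,"dz":-2.6,"wx":0,"wy":0,"wz":0,"hand":30},{"dx":1.3,"dy":0.5,"dz":-3.2,"wx":0,"wy":0,"wz":0,"hand":30},{"dx":2.2,"dy":0.8,"dz":-3.45,"wx":0,"wy":0,"wz":0.2,"hand":30},{"dx":3.1,"dy":1.1,"dz":-3.45,"wx":0,"wy":0,"wz":0.7,"hand":30},{"dx":4,"dy":1.4,"dz":-3.45,"wx":0,"wy":0,"wz":0.7,"hand":30},{"dx":4.9,"dy":1.7,"dz":-3.45,"wx":0,"wy":0,"wz":0.7,"hand":30},{"dx":5.8,"dy":2,"dz":-3.45,"wx":0,"wy":0,"wz":0.7,"hand":30},{"dx":6.7,"dy":2.3,"dz":-3.45,"wx":0,"wy":0,"wz":0.7,"hand":30},{"dx":7.5,"dy":2.55,"dz":-3.45,"wx":0,"wy":0,"wz":0.7,"hand":30},{"dx":8.2,"dy":2.78,"dz":-3.45,"wx":0,"wy":0,"wz":0.7,"hand":30},{"dx":8.2,"dy":2.78,"dz":-3.45,"wx":0,"wy":0,"wz":0.7,"hand":30},{"dx":8.2,"dy":2.78,"dz":-3.45,"wx":0,"wy":0,"wz":0.7,"hand":30}]'

```text
clock: 5.25
eef_pos: [0.617, 0.0719, 0.1975]
tool_rot: [0.655, 0.756, -0.0, 0.0]
ft_force: [-0.1, -0.8, -2.3]
grip_width: 0.0392
grasp_force: 61.4
```

```bash
python3 - <<'E'
from h import *
o=bot.get_obs(); C=cam('wrist'); im=save('wrist','w3.png')
print(o['clock'],o['eef_pos'],np.degrees(np.arctan2(*R.from_quat(o['tool_rot']).as_matrix()[[1,0],1])),o['grip_width'],o['grasp_force'],o['ft_force'])
cv2.imwrite('pics/w3c.png',cv2.resize(im[:,:,::-1],None,fx=1.25,fy=1.25,interpolation=2))
for n in ['backstop','ram_guide']:
    for d in bot.look_for('wrist',n)[:1]: print(n,d)
E
```

```text
5.25 [0.61697149 0.07185501 0.19747863] 8.16185372201412 0.03917381905520261 61.42533302307129 [-0.13943117 -0.76556329 -2.31527769]
backstop {'extent': [330.5, 18.8, 83.7, 35.2], 'score': 0.87}
ram_guide {'extent': [304.4, 167.3, 176.7, 332.1], 'score': 0.6}
```

View pics/w3c.png

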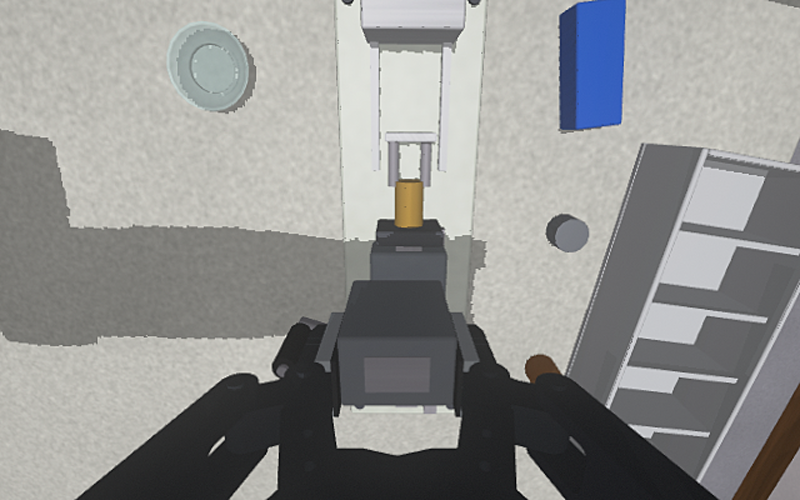

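The view shows the backstop top at (330,10), the rails at columns about 300 and 356 (rows 40-135), and the pad plate at (328,109) in native pixels. The block is held square at (318,285).

```bash
python3 - <<'E'
from h import *
C=cam('wrist'); g=lambda u,v,z: atz('wrist',u/1.25,v/1.25,z,C)
a=np.radians(7.7); ex=np.array([np.cos(a),np.sin(a)]); ey=np.array([-np.sin(a),np.cos(a)])
for n,u,v,z in [('railLo',371,60,.028),('railLi',380,60,.028),('railRi',440,60,.028),('railRo',450,60,.028),('railLo',372,165,.028),('railLi',379,165,.028),('railRi',438,165,.028),('railRo',446,165,.028),('bsL',361,27,.066),('bsR',463,27,.066),('bsbotL',370,43,.018),('bsbotR',460,43,.018),('plateL',336,20,.018),('plateR',485,20,.018),('plateL',343,230,.018),('plateR',474,230,.018),('padL',386,131,.055),('padR',435,131,.055),('screwL',347,1,.018),('screwR',474,1,.018)]:
    p=g(u,v,z)[:2]; print(n,np.round(p,4),'clampdirs',np.round([p@ex,p@ey],4))
g8=cv2.cvtColor(cv2.imread('pics/w3.png'),6).astype(int)
print('row60',g8[60,264:392].tolist());print('row125',g8[125,264:392].tolist()); print('col328',g8[:150,328].tolist())
print(np.round(proj('wrist',bot.get_obs()['eef_pos'],C)))
E
```

```text
railLo [0.5828 0.1928] clampdirs [0.6034 0.113 ]
railLi [0.5892 0.1937] clampdirs [0.6098 0.113 ]
railRi [0.6317 0.1996] clampdirs [0.6528 0.1132]
railRo [0.6388 0.2006] clampdirs [0.66   0.1132]
railLo [0.5922 0.1194] clampdirs [0.6029 0.039 ]
railLi [0.5976 0.1202] clampdirs [0.6083 0.039 ]
railRi [0.6428 0.1264] clampdirs [0.6539 0.0391]
railRo [0.6489 0.1273] clampdirs [0.6601 0.0392]
bsL [0.5776 0.2051] clampdirs [0.5998 0.1258]
bsR [0.6394 0.2137] clampdirs [0.6623 0.1261]
bsbotL [0.5799 0.2054] clampdirs [0.6022 0.1259]
bsbotR [0.6451 0.2146] clampdirs [0.6681 0.1262]
plateL [0.5538 0.2171] clampdirs [0.5779 0.141 ]
plateR [0.6603 0.232 ] clampdirs [0.6854 0.1414]
plateL [0.5738 0.0618] clampdirs [ 0.5769 -0.0157]
plateR [0.6832 0.0768] clampdirs [ 0.6873 -0.0154]
padL [0.6003 0.1463] clampdirs [0.6145 0.0645]
padR [0.6336 0.1509] clampdirs [0.6481 0.0646]
screwL [0.5605 0.2303] clampdirs [0.5863 0.1531]
screwR [0.6501 0.2428] clampdirs [0.6768 0.1535]
row60 [191, 191, 190, 191, 197, 144, 199, 214, 225, 223, 224, 224, 225, 224, 225, 224, 224, 224, 223, 224, 223, 223, 223, 224,
[... 1235 characters left out ...]
, 212, 212, 211, 209, 206, 203, 203, 206, 205, 187, 159, 103, 98, 100, 102, 103, 103, 102, 101, 104, 103, 102, 103, 125, 152, 148, 147, 146, 139, 193, 227, 222, 220, 221, 222, 222, 221, 221, 222, 221, 222, 222, 221, 221, 222, 221, 221, 222, 222, 223, 223, 223, 223, 223, 224, 224, 223, 223, 223, 222, 223, 222, 223, 222, 222, 222, 222, 222, 222, 223, 222, 223, 223, 223, 222, 223, 223, 223, 223, 223, 222, 222, 222, 221, 221, 221, 222, 221, 222, 222, 222, 223, 230, 170, 170, 214, 217, 216, 217, 218, 207, 149, 133, 223, 232, 226, 223, 222, 221, 221, 222, 221, 221, 221, 221, 221, 221, 220, 220, 220, 220, 220, 221, 220, 220, 220, 221, 220, 221, 224, 238, 111, 78, 80, 134, 154, 154, 151]
[315. 275.]
```

```bash
python3 - <<'E'
from h import *
o=bot.get_obs(); C=cam('wrist'); t=o['eef_pos']
g=lambda u,v,z: atz('wrist',u/1.25,v/1.25,z,C)
for dz in (.020,.0235):
    P=np.array([g(u,v,t[2]+dz) for u,v in [(339,337),(457,337),(456,405),(341,405)]]); Q=R.from_quat(o['tool_rot']).as_matrix()
    print('block centre in tool mm',np.round((P-t)@Q*1e3,1).tolist(),np.round((P.mean(0)-t)@Q*1e3,1))
a=np.radians(7.7); ex=np.array([np.cos(a),np.sin(a),0]); ey=np.array([-np.sin(a),np.cos(a),0])
G=ex*.6315+ey*.106; G[2]=.105
print(G,'shift units',Q.T@(G-t)/.05)
E
```

```text
block centre in tool mm [[14.8, -18.2, -20.0], [14.7, 21.2, -20.0], [-13.1, 22.3, -20.0], [-13.0, -18.9, -20.0]] [  0.9   1.6 -20. ]
block centre in tool mm [[16.9, -17.6, -23.5], [16.8, 20.6, -23.5], [-10.1, 21.6, -23.5], [-10.0, -18.3, -23.5]] [  3.4   1.6 -23.5]
[0.61160335 0.1896565  0.105     ] shift units [2.39590271 0.2236782  1.84927637]
```

Call:
drive_tool --rows '[{"dx":0.8,"dy":0.1,"dz":0,"wx":0,"wy":0,"wz":0.1,"hand":30},{"dx":1.6,"dy":0.19,"dz":0.3,"wx":0,"wy":0,"wz":0.1,"hand":30},{"dx":2.36,"dy":0.19,"dz":1,"wx":0,"wy":0,"wz":0.1,"hand":30},{"dx":2.36,"dy":0.19,"dz":1.6,"wx":0,"wy":0,"wz":0.1,"hand":30},{"dx":2.36,"dy":0.19,"dz":1.85,"wx":0,"wy":0,"wz":0.1,"hand":30},{"dx":2.36,"dy":0.19,"dz":1.85,"wx":0,"wy":0,"wz":0.1,"hand":30}]'

```text
clock: 6.0
eef_pos: [0.6086, 0.1868, 0.1024]
tool_rot: [0.66, 0.751, -0.002, -0.001]
ft_force: [0.2, 1.4, -1.9]
grip_width: 0.0395
grasp_force: 61.3
```

```bash
python3 - <<'E'
from h import *
o=bot.get_obs(); im=save('wrist','w4.png'); im2=save('scene','s4.png')
c=im[120:400,160:480,::-1]; s=im2[200:310,300:440,::-1]
c=cv2.resize(c,(457,400),interpolation=2); s=cv2.resize(s,(343,270),interpolation=2)
out=np.zeros((400,800,3),np.uint8); out[:,:457]=c; out[:270,457:]=s; cv2.imwrite('pics/v4.png',out)
print(o['clock'],o['eef_pos'],o['ft_force'])
E
```

```text
6.0 [0.60860085 0.18682763 0.10241297] [ 0.24310775  1.38034672 -1.85282338]
```

View pics/v4.png

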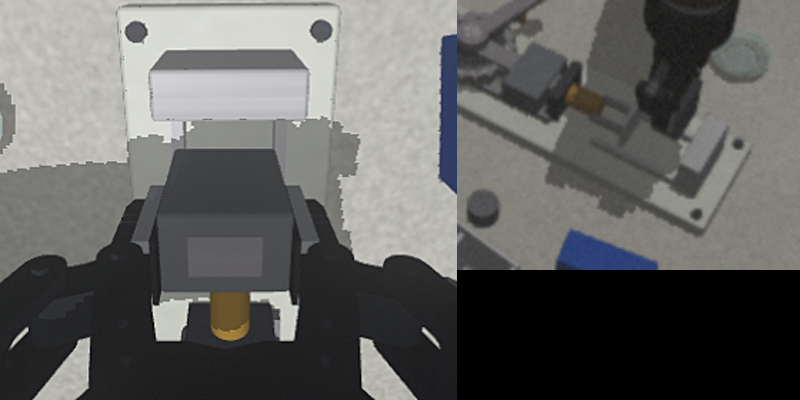

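The held block is centred over the bed: its lower edge spans crop (178-284,150), the rails are at columns about 178 and 280, and the backstop is clear ahead of it. I'll lower it.

Call:
drive_tool --rows '[{"dx":0,"dy":0,"dz":0.5,"wx":0,"wy":0,"wz":0,"hand":30},{"dx":0,"dy":0,"dz":0.8,"wx":0,"wy":0,"wz":0,"hand":30},{"dx":0,"dy":0,"dz":0.95,"wx":0,"wy":0,"wz":0,"hand":30},{"dx":0,"dy":0,"dz":1.05,"wx":0,"wy":0,"wz":0,"hand":30},{"dx":0,"dy":0,"dz":1.1,"wx":0,"wy":0,"wz":0,"hand":30},{"dx":0,"dy":0,"dz":1.1,"wx":0,"wy":0,"wz":0,"hand":30},{"dx":0,"dy":0,"dz":1.1,"wx":0,"wy":0,"wz":0,"hand":30}]'

```text
clock: 6.8
eef_pos: [0.6108, 0.189, 0.0508]
tool_rot: [0.659, 0.752, 0.001, 0.0]
ft_force: [0.1, -0.1, -2.1]
grip_width: 0.0392
grasp_force: 61.4
```

Call:
drive_tool --rows '[{"dx":0,"dy":0,"dz":0.05,"wx":0,"wy":0,"wz":0,"hand":30},{"dx":0,"dy":0,"dz":0.08,"wx":0,"wy":0,"wz":0,"hand":30},{"dx":0,"dy":0,"dz":0.08,"wx":0,"wy":0,"wz":0,"hand":30},{"dx":0,"dy":0,"dz":0.08,"wx":0,"wy":0,"wz":0,"hand":30}]'

```text
clock: 7.2
eef_pos: [0.6103, 0.189, 0.0461]
tool_rot: [0.659, 0.752, 0.0, 0.0]
ft_force: [0.6, 0.0, -0.6]
grip_width: 0.0391
grasp_force: 61.6
```

Contact is just beginning. I'll lower 1.5 mm more and then open.

Call:
drive_tool --rows '[{"dx":0,"dy":0,"dz":0.03,"wx":0,"wy":0,"wz":0,"hand":30},{"dx":0,"dy":0,"dz":0.03,"wx":0,"wy":0,"wz":0,"hand":30},{"dx":0,"dy":0,"dz":0.03,"wx":0,"wy":0,"wz":0,"hand":30}]'

```text
clock: 7.5
eef_pos: [0.6103, 0.189, 0.0461]
tool_rot: [0.659, 0.752, 0.001, 0.0]
ft_force: [-2.5, -0.8, 7.3]
grip_width: 0.0393
grasp_force: 62.5
```

Call:
drive_tool --rows '[{"dx":0,"dy":0,"dz":0,"wx":0,"wy":0,"wz":0,"hand":65},{"dx":0,"dy":0,"dz":0,"wx":0,"wy":0,"wz":0,"hand":65},{"dx":0,"dy":0,"dz":0,"wx":0,"wy":0,"wz":0,"hand":65},{"dx":0,"dy":0,"dz":0,"wx":0,"wy":0,"wz":0,"hand":65},{"dx":0,"dy":0,"dz":-0.6,"wx":0,"wy":0,"wz":0,"hand":65},{"dx":0,"dy":0,"dz":-1.4,"wx":0,"wy":0,"wz":0,"hand":65},{"dx":-0.6,"dy":0,"dz":-2.2,"wx":0,"wy":0,"wz":0,"hand":65},{"dx":-1.5,"dy":0,"dz":-2.8,"wx":0,"wy":0,"wz":0,"hand":65},{"dx":-2.2,"dy":0,"dz":-3,"wx":0,"wy":0,"wz":0,"hand":65},{"dx":-2.4,"dy":0,"dz":-3,"wx":0,"wy":0,"wz":0,"hand":65},{"dx":-2.4,"dy":0,"dz":-3,"wx":0,"wy":0,"wz":0,"hand":65}]'

```text
clock: 8.6
eef_pos: [0.6261, 0.0681, 0.1944]
tool_rot: [0.66, 0.751, 0.0, 0.0]
ft_force: [-0.3, -0.1, -0.4]
grip_width: 0.0651
grasp_force: 0.0
```

```bash
python3 - <<'E'
from h import *
o=bot.get_obs(); im=save('wrist','w5.png'); st=save('top','t5.png')
c=cv2.resize(im[0:200,210:450,::-1],None,fx=2,fy=2,interpolation=2)
s=cv2.resize(st[150:240,300:380,::-1],None,fx=3.5,fy=3.5,interpolation=2)
out=np.zeros((400,800,3),np.uint8); out[:c.shape[0],:480]=c; out[:s.shape[0],490:490+s.shape[1]]=s; cv2.imwrite('pics/v5.png',out)
print(o['clock'],o['eef_pos'],o['tool_rot'],o['ft_force'])
E
```

```text
8.6 [0.62607186 0.06805779 0.19440627] [6.60429432e-01 7.50888084e-01 2.12240103e-04 7.99017234e-05] [-0.25919076 -0.11500862 -0.44547817]
```

View pics/v5.png

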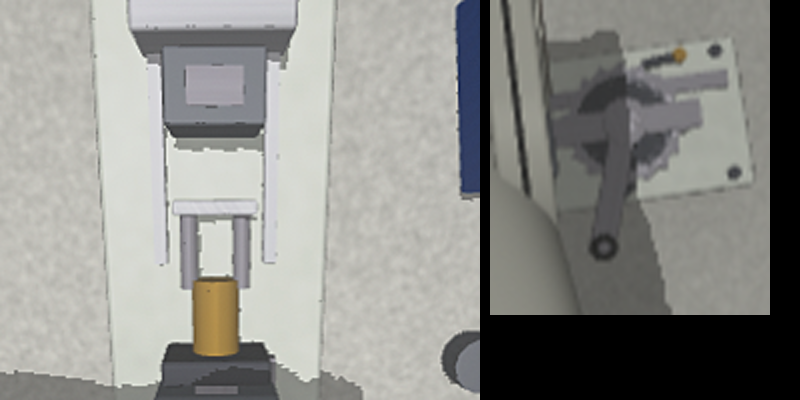

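The block stands upright between the rails at crop (215,85), with the pad at (215,203) and the handle unmoved at native top (332,221). Next I'll go over the handle with the fingers turned tangential.

Call:
drive_tool --rows '[{"dx":-0.4,"dy":-0.5,"dz":0,"wx":0,"wy":0,"wz":1.7,"hand":45},{"dx":-0.9,"dy":-1,"dz":0,"wx":0,"wy":0,"wz":3.4,"hand":45},{"dx":-1.43,"dy":-1.68,"dz":0,"wx":0,"wy":0,"wz":5.1,"hand":45},{"dx":-1.43,"dy":-1.68,"dz":0,"wx":0,"wy":0,"wz":6.8,"hand":45},{"dx":-1.43,"dy":-1.68,"dz":0,"wx":0,"wy":0,"wz":8.5,"hand":45},{"dx":-1.43,"dy":-1.68,"dz":0.2,"wx":0,"wy":0,"wz":10.2,"hand":45},{"dx":-1.43,"dy":-1.68,"dz":0.4,"wx":0,"wy":0,"wz":11.9,"hand":45},{"dx":-1.43,"dy":-1.68,"dz":0.6,"wx":0,"wy":0,"wz":13.6,"hand":45},{"dx":-1.43,"dy":-1.68,"dz":0.8,"wx":0,"wy":0,"wz":15.3,"hand":45},{"dx":-1.43,"dy":-1.68,"dz":1.0,"wx":0,"wy":0,"wz":16.5,"hand":45},{"dx":-1.43,"dy":-1.68,"dz":1.19,"wx":0,"wy":0,"wz":16.5,"hand":45},{"dx":-1.43,"dy":-1.68,"dz":1.19,"wx":0,"wy":0,"wz":16.5,"hand":45}]'

```text
clock: 9.9
eef_pos: [0.5503, -0.0107, 0.1325]
tool_rot: [0.991, 0.133, -0.002, -0.0]
ft_force: [0.9, 0.1, -0.2]
grip_width: 0.0448
grasp_force: 0.0
```

```bash
cat >> h.py <<'E'
A7=np.radians(7.7); EX=np.array([np.cos(A7),np.sin(A7),0]); EY=np.array([-np.sin(A7),np.cos(A7),0])
AX=EX*.6315+EY*-.116
def hp(th,r=.09,z=.080):
    b=np.radians(152.7)+th; p=AX+r*np.array([np.cos(b),np.sin(b),0]); p[2]=z; return p
E
python3 - <<'E'
from h import *
o=bot.get_obs(); t=o['eef_pos']; C=cam('wrist'); im=save('wrist','w6.png')
c5=im[:,:,::-1]; cv2.imwrite('pics/v6.png',c5)
Q=R.from_quat(o['tool_rot']).as_matrix(); print(o['clock'],t,o['joint_pos'],np.round(Q[:,1],3))
print('shift to handle',Q.T@(hp(.291)-t)/.05, proj('wrist',hp(.291,z=.11),C))
E
```

```text
9.9 [ 0.55032606 -0.01069713  0.1325039 ] [-1.95537988e-02  4.12553800e-01 -4.63722277e-02  1.11644886e+00
  2.22876158e-04  2.85566889e+00] [ 0.263 -0.965 -0.002]
shift to handle [0.03800934 0.0738879  1.04981324] [323.89260988 251.93439434]
```

View pics/v6.png

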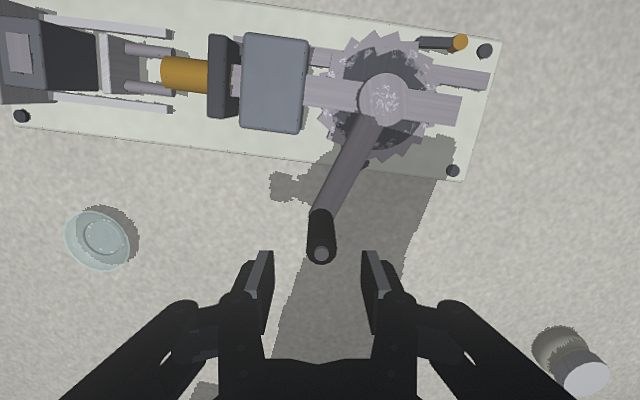

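The handle top is at (321,253), matching the prediction (324,252). The pad is at (103,60) and the block at (20,55). I'll descend and cage the handle.

Call:
drive_tool --rows '[{"dx":0.03,"dy":0.05,"dz":0.4,"wx":0,"wy":0,"wz":0,"hand":45},{"dx":0.03,"dy":0.05,"dz":0.75,"wx":0,"wy":0,"wz":0,"hand":45},{"dx":0.03,"dy":0.05,"dz":1.05,"wx":0,"wy":0,"wz":0,"hand":45},{"dx":0.03,"dy":0.05,"dz":1.05,"wx":0,"wy":0,"wz":0,"hand":32},{"dx":0.03,"dy":0.05,"dz":1.05,"wx":0,"wy":0,"wz":0,"hand":21},{"dx":0.03,"dy":0.05,"dz":1.05,"wx":0,"wy":0,"wz":0,"hand":21},{"dx":0.03,"dy":0.05,"dz":1.05,"wx":0,"wy":0,"wz":0,"hand":21},{"dx":0.03,"dy":0.05,"dz":1.05,"wx":0,"wy":0,"wz":0,"hand":21}]'

```text
clock: 10.75
eef_pos: [0.5546, -0.0139, 0.0832]
tool_rot: [0.991, 0.131, 0.001, 0.0]
ft_force: [0.7, 1.3, 0.2]
grip_width: 0.021
grasp_force: 0.2
```

```bash
cat > plan.py <<'E'
from h import *
import sys
o=bot.get_obs(); t=o['eef_pos']; Q=R.from_quat(o['tool_rot']).as_matrix()
d=t-AX; print(o['clock'],np.round(t,4),'theta',round((np.arctan2(d[1],d[0])%(2*np.pi))-np.radians(152.7),3),'r',round(np.hypot(d[0],d[1]),4),'ft',np.round(o['ft_force'],2),o['grip_width'])
for th in np.arange(0,1.401,.1): print(round(th,2),np.round(Q.T@(hp(th)-t)/.05,3))
E
python3 plan.py
```

```text
10.75 [ 0.5546 -0.0139  0.0832] theta 0.289 r 0.0882 ft [0.68 1.32 0.22] 0.021039968742355985
0.0 [ 0.259 -0.446  0.065]
0.1 [ 0.144 -0.307  0.065]
0.2 [ 0.045 -0.157  0.065]
0.3 [-0.04   0.002  0.065]
0.4 [-0.108  0.168  0.065]
0.5 [-0.159  0.341  0.065]
0.6 [-0.193  0.517  0.065]
0.7 [-0.209  0.697  0.065]
0.8 [-0.207  0.877  0.065]
0.9 [-0.187  1.055  0.065]
1.0 [-0.15   1.231  0.065]
1.1 [-0.095  1.403  0.065]
1.2 [-0.023  1.568  0.065]
1.3 [0.065 1.725 0.066]
1.4 [0.169 1.872 0.066]
```

Call:
drive_tool --rows '[{"dx":-0.11,"dy":0.17,"dz":0,"wx":0,"wy":0,"wz":0,"hand":21},{"dx":-0.16,"dy":0.34,"dz":0,"wx":0,"wy":0,"wz":0,"hand":21},{"dx":-0.19,"dy":0.52,"dz":0,"wx":0,"wy":0,"wz":0,"hand":21},{"dx":-0.21,"dy":0.7,"dz":0,"wx":0,"wy":0,"wz":0,"hand":21},{"dx":-0.21,"dy":0.88,"dz":0,"wx":0,"wy":0,"wz":0,"hand":21},{"dx":-0.19,"dy":1.06,"dz":0,"wx":0,"wy":0,"wz":0,"hand":21},{"dx":-0.15,"dy":1.23,"dz":0,"wx":0,"wy":0,"wz":0,"hand":21},{"dx":-0.1,"dy":1.4,"dz":0,"wx":0,"wy":0,"wz":0,"hand":21},{"dx":-0.02,"dy":1.57,"dz":0,"wx":0,"wy":0,"wz":0,"hand":21},{"dx":0.07,"dy":1.74,"dz":0,"wx":0,"wy":0,"wz":0,"hand":21},{"dx":0.09,"dy":1.77,"dz":0,"wx":0,"wy":0,"wz":0,"hand":21},{"dx":0.09,"dy":1.77,"dz":0,"wx":0,"wy":0,"wz":0,"hand":21},{"dx":0.09,"dy":1.77,"dz":0,"wx":0,"wy":0,"wz":0,"hand":21}]'

```text
clock: 12.05
eef_pos: [0.5811, -0.0983, 0.0821]
tool_rot: [0.991, 0.131, -0.0, 0.0]
ft_force: [0.6, 0.4, -0.0]
grip_width: 0.0212
grasp_force: 0.0
```

```bash
sed -i 's/^for th.*/T=lambda th: print(round(th,2),np.round(Q.T@(hp(th)-t)\/.05,3))\nfor th in np.arange(0,1.401,.1): T(th)/' plan.py; cat >> plan.py <<'E'
C=cam('wrist'); im=save('wrist','p_%d.png'%(o['clock']*100))
for n in ['lever','lever_grip']:
    for d in bot.look_for('wrist',n)[:1]: print(n,d)
# profile along ram line at top of pad (z .052), small-offset lines
g8=cv2.cvtColor(im,cv2.COLOR_RGB2GRAY).astype(float)
ys=np.arange(.05,.13,.001)
for off in (-.012,0.0,.012):
    v=[]
    for y in ys:
        u=proj('wrist',EX*(.6315+off)+EY*y+[0,0,.052],C); v.append(int(cv2.getRectSubPix(im[:,:,1],(1,1),(float(u[0]),float(u[1])))[0,0]) if 0<u[0]<640 and 0<u[1]<400 else -1)
    print(off,v)
E
python3 plan.py
```

```text
12.05 [ 0.5811 -0.0983  0.0821] theta 1.322 r 0.0908 ft [ 0.61  0.38 -0.  ] 0.021190122907530768
0.0 [ 0.185 -2.212  0.041]
0.1 [ 0.071 -2.073  0.041]
0.2 [-0.029 -1.924  0.042]
0.3 [-0.113 -1.765  0.042]
0.4 [-0.182 -1.598  0.042]
0.5 [-0.233 -1.426  0.042]
0.6 [-0.267 -1.249  0.042]
0.7 [-0.283 -1.07   0.042]
0.8 [-0.281 -0.89   0.042]
0.9 [-0.261 -0.711  0.042]
1.0 [-0.223 -0.535  0.042]
1.1 [-0.168 -0.364  0.042]
1.2 [-0.096 -0.199  0.041]
1.3 [-0.008 -0.042  0.041]
1.4 [0.095 0.105 0.041]
lever {'extent': [256.9, 202.3, 158.9, 246.0], 'score': 0.78}
lever_grip {'extent': [254.4, 202.9, 164.5, 243.2], 'score': 0.69}
-0.012 [-1, -1, -1, -1, -1, -1, -1, -1, -1, -1, -1, -1, -1, -1, -1, -1, -1, -1, -1, -1, -1, -1, -1, -1, -1, -1, -1, -1, -1, -1, -1, -1, -1, -1, -1, -1, -1, -1, -1, -1, -1, -1, -1, -1, -1, -1, -1, -1, -1, -1, -1, -1, -1, -1, -1, -1, -1, -1, -1, -1, -1, -1, -1, -1, -1, -1, -1, -1, -1, -1, -1, -1, -1, -1, -1, -1, -1, -1, -1, -1]
0.0 [-1, -1, -1, -1, -1, -1, -1, -1, -1, -1, -1, -1, -1, -1, -1, -1, -1, -1, -1, -1, -1, -1, -1, -1, -1, -1, -1, -1, -1, -1, -1, -1, -1, -1, -1, -1, -1, -1, -1, -1, -1, -1, -1, -1, -1, -1, -1, -1, -1, -1, -1, -1, -1, -1, -1, -1, -1, -1, -1, -1, -1, -1, -1, -1, -1, -1, -1, -1, -1, -1, -1, -1, -1, -1, -1, -1, -1, -1, -1, -1]
0.012 [-1, -1, -1, -1, -1, -1, -1, -1, -1, -1, -1, -1, -1, -1, -1, -1, -1, -1, -1, -1, -1, -1, -1, -1, -1, -1, -1, -1, -1, -1, -1, -1, -1, -1, -1, -1, -1, -1, -1, -1, -1, -1, -1, -1, -1, -1, -1, -1, -1, -1, -1, -1, -1, -1, -1, -1, -1, -1, -1, -1, -1, -1, -1, -1, -1, -1, -1, -1, -1, -1, -1, -1, -1, -1, -1, -1, -1, -1, -1, -1]
```

Call:
drive_tool --rows '[{"dx":-0.1,"dy":-0.2,"dz":0,"wx":0,"wy":0,"wz":0,"hand":21},{"dx":-0.17,"dy":-0.36,"dz":0,"wx":0,"wy":0,"wz":0,"hand":21},{"dx":-0.22,"dy":-0.53,"dz":0,"wx":0,"wy":0,"wz":0,"hand":21},{"dx":-0.26,"dy":-0.71,"dz":0,"wx":0,"wy":0,"wz":0,"hand":21},{"dx":-0.28,"dy":-0.89,"dz":0,"wx":0,"wy":0,"wz":0,"hand":21},{"dx":-0.28,"dy":-1.07,"dz":0,"wx":0,"wy":0,"wz":0,"hand":21},{"dx":-0.27,"dy":-1.25,"dz":0,"wx":0,"wy":0,"wz":0,"hand":21},{"dx":-0.23,"dy":-1.43,"dz":0,"wx":0,"wy":0,"wz":0,"hand":21},{"dx":-0.18,"dy":-1.6,"dz":0,"wx":0,"wy":0,"wz":0,"hand":21},{"dx":-0.11,"dy":-1.77,"dz":0,"wx":0,"wy":0,"wz":0,"hand":21},{"dx":-0.03,"dy":-1.92,"dz":0,"wx":0,"wy":0,"wz":0,"hand":21},{"dx":0.07,"dy":-2.07,"dz":0,"wx":0,"wy":0,"wz":0,"hand":21},{"dx":0.16,"dy":-2.18,"dz":0,"wx":0,"wy":0,"wz":0,"hand":21},{"dx":0.16,"dy":-2.18,"dz":0,"wx":0,"wy":0,"wz":0,"hand":21},{"dx":0.16,"dy":-2.18,"dz":0,"wx":0,"wy":0,"wz":0,"hand":21}]'

```text
clock: 13.7
eef_pos: [0.5608, 0.0093, 0.0822]
tool_rot: [0.991, 0.131, -0.0, -0.0]
ft_force: [-0.4, -0.5, 0.9]
grip_width: 0.0208
grasp_force: 0.0
```

```bash
python3 plan.py
```

```text
13.7 [0.5608 0.0093 0.0822] theta 0.019 r 0.0898 ft [-0.37 -0.52  0.89] 0.020810373129923107
0.0 [ 0.019 -0.029  0.044]
0.1 [-0.095  0.11   0.044]
0.2 [-0.195  0.259  0.044]
0.3 [-0.279  0.418  0.044]
0.4 [-0.348  0.585  0.044]
0.5 [-0.399  0.757  0.044]
0.6 [-0.433  0.934  0.044]
0.7 [-0.449  1.113  0.044]
0.8 [-0.447  1.293  0.044]
0.9 [-0.427  1.472  0.044]
1.0 [-0.389  1.648  0.044]
1.1 [-0.334  1.819  0.043]
1.2 [-0.262  1.984  0.043]
1.3 [-0.174  2.141  0.043]
1.4 [-0.071  2.288  0.043]
lever {'extent': [382.2, 215.2, 167.3, 231.2], 'score': 0.9}
lever_grip {'extent': [381.0, 214.4, 174.8, 230.7], 'score': 0.79}
-0.012 [152, 152, 152, 153, 152, 151, 153, 153, 151, 152, 152, 152, 153, 152, 154, 112, 99, 100, 102, 102, 101, 101, 101, 101, 100, 101, 101, 101, 163, 205, 205, 205, 204, 209, 80, 61, 62, 61, 62, 63, 63, 62, 62, 63, 62, 61, 61, 60, 61, 60, 61, 61, 61, 60, 60, 59, 61, 60, 59, 64, -1, -1, -1, -1, -1, -1, -1, -1, -1, -1, -1, -1, -1, -1, -1, -1, -1, -1, -1, -1]
0.0 [144, 144, 144, 145, 104, 104, 103, 103, 103, 103, 102, 102, 101, 101, 101, 102, 101, 100, 99, 100, 99, 100, 99, 99, 99, 99, 99, 96, 162, 204, 203, 196, 194, 203, 89, 59, 61, 61, 60, 60, 60, 60, 60, 60, 61, 60, 60, 60, 59, 59, 59, 59, 58, 59, 58, 59, 59, 59, -1, -1, -1, -1, -1, -1, -1, -1, -1, -1, -1, -1, -1, -1, -1, -1, -1, -1, -1, -1, -1, -1]
0.012 [150, 150, 150, 150, 150, 149, 149, 151, 149, 149, 149, 149, 149, 147, 149, 146, 93, 98, 99, 98, 99, 99, 98, 98, 97, 99, 97, 94, 155, 201, 201, 201, 200, 205, 86, 59, 59, 59, 59, 58, 58, 59, 58, 59, 59, 59, 58, 59, 59, 58, 58, 59, 58, 59, 57, 58, -1, -1, -1, -1, -1, -1, -1, -1, -1, -1, -1, -1, -1, -1, -1, -1, -1, -1, -1, -1, -1, -1, -1, -1]
```

```bash
python3 - <<'E'
from h import *
c=bot.get_calibration('wrist'); f=cam('wrist')[1]
def camat(t,q):
    T=np.eye(4);T[:3,:3]=R.from_quat(q).as_matrix();T[:3,3]=t;M=T@np.array(c['mount']);return c,f,M[:3,3],M[:3,:3]
o=bot.get_obs()
S=[('w3.png',[.61697,.07186,.19748],[.655,.756,0,0]),('w5.png',[.62607,.06806,.19441],[.66043,.75089,0,0]),('w6.png',[.55033,-.0107,.1325],[.991,.133,-.002,0]),('p_1370.png',o['eef_pos'],o['tool_rot'])]
for n,t,q in S:
    q=np.array(q)/np.linalg.norm(q); C=camat(t,q); im=cv2.imread('pics/'+n)[:,:,1]
    print(n,'cam ey',round(float(EY@C[2]),4),'z',round(C[2][2],4))
    for z in (.045,.052,.06):
      v=[];ys=np.arange(.045,.1,.0005)
      for y in ys:
        u=proj('',EX*.6315+EY*y+[0,0,z],C); v.append(float(cv2.getRectSubPix(im,(1,1),(float(u[0]),float(u[1])))[0,0]) if 0<=u[0]<640 and 0<=u[1]<400 else np.nan)
      v=np.array(v); dv=np.diff(v); i=[k for k in range(len(dv)) if abs(dv[k])>25]; print(z,[(round(ys[k]+.00025,4),int(dv[k])) for k in i])
E
```

```text
w3.png cam ey 0.0711 z 0.3295
0.045 [(np.float64(0.0593), -38), (np.float64(0.0598), -50), (np.float64(0.0613), 31), (np.float64(0.0683), 34)]
0.052 [(np.float64(0.0598), -52), (np.float64(0.0613), 26), (np.float64(0.0618), 30), (np.float64(0.0668), -27), (np.float64(0.0683), 35)]
0.06 [(np.float64(0.0598), -27), (np.float64(0.0603), -54), (np.float64(0.0618), 33), (np.float64(0.0668), -29), (np.float64(0.0683), 36)]
w5.png cam ey 0.0661 z 0.3264
0.045 [(np.float64(0.0588), -43), (np.float64(0.0593), -26), (np.float64(0.0878), -43), (np.float64(0.0923), -40), (np.float64(0.0928), -39)]
0.052 [(np.float64(0.0588), -34), (np.float64(0.0593), -42), (np.float64(0.0873), -43), (np.float64(0.0918), -51)]
0.06 [(np.float64(0.0593), -45), (np.float64(0.0863), -27), (np.float64(0.0868), -41), (np.float64(0.0908), -28), (np.float64(0.0913), -48)]
w6.png cam ey -0.0735 z 0.2641
0.045 [(np.float64(0.0678), 27), (np.float64(0.0683), 36), (np.float64(0.0738), -36), (np.float64(0.0763), -55)]
0.052 [(np.float64(0.0633), 29), (np.float64(0.0638), 38), (np.float64(0.0688), -26), (np.float64(0.0713), -32), (np.float64(0.0718), -55)]
0.06 [(np.float64(0.0583), 35), (np.float64(0.0588), 31), (np.float64(0.0638), -32), (np.float64(0.0658), -29), (np.float64(0.0663), -60)]
p_1370.png cam ey -0.056 z 0.2142
0.045 [(np.float64(0.0472), 58), (np.float64(0.0518), -44), (np.float64(0.0522), -32), (np.float64(0.0828), 35), (np.float64(0.0833), 30), (np.float64(0.0888), -52), (np.float64(0.0893), -71), (np.float64(0.0898), -30)]
0.052 [(np.float64(0.0472), -46), (np.float64(0.0478), -38), (np.float64(0.0773), 41), (np.float64(0.0828), -46), (np.float64(0.0833), -76), (np.float64(0.0838), -31)]
0.06 [(np.float64(0.0703), 29), (np.float64(0.0708), 41), (np.float64(0.0763), -79), (np.float64(0.0768), -58)]
```

The pad has advanced 12 mm (2 clicks), leaving about 21.5 mm to a seated block. The fourth further click should touch, so two more full swings (6 clicks) are expected to give about 20 N. I'll do swing 2 now.

Call:
drive_tool --rows '[{"dx":-0.1,"dy":0.11,"dz":0,"wx":0,"wy":0,"wz":0,"hand":21},{"dx":-0.2,"dy":0.26,"dz":0,"wx":0,"wy":0,"wz":0,"hand":21},{"dx":-0.28,"dy":0.42,"dz":0,"wx":0,"wy":0,"wz":0,"hand":21},{"dx":-0.35,"dy":0.59,"dz":0,"wx":0,"wy":0,"wz":0,"hand":21},{"dx":-0.4,"dy":0.76,"dz":0,"wx":0,"wy":0,"wz":0,"hand":21},{"dx":-0.43,"dy":0.93,"dz":0,"wx":0,"wy":0,"wz":0,"hand":21},{"dx":-0.45,"dy":1.11,"dz":0,"wx":0,"wy":0,"wz":0,"hand":21},{"dx":-0.45,"dy":1.29,"dz":0,"wx":0,"wy":0,"wz":0,"hand":21},{"dx":-0.43,"dy":1.47,"dz":0,"wx":0,"wy":0,"wz":0,"hand":21},{"dx":-0.39,"dy":1.65,"dz":0,"wx":0,"wy":0,"wz":0,"hand":21},{"dx":-0.33,"dy":1.82,"dz":0,"wx":0,"wy":0,"wz":0,"hand":21},{"dx":-0.26,"dy":1.98,"dz":0,"wx":0,"wy":0,"wz":0,"hand":21},{"dx":-0.17,"dy":2.14,"dz":0,"wx":0,"wy":0,"wz":0,"hand":21},{"dx":-0.15,"dy":2.17,"dz":0,"wx":0,"wy":0,"wz":0,"hand":21},{"dx":-0.15,"dy":2.17,"dz":0,"wx":0,"wy":0,"wz":0,"hand":21},{"dx":-0.15,"dy":2.17,"dz":0,"wx":0,"wy":0,"wz":0,"hand":21}]'

```text
clock: 15.45
eef_pos: [0.5815, -0.0978, 0.0821]
tool_rot: [0.991, 0.131, -0.0, 0.0]
ft_force: [0.4, -0.1, 0.7]
grip_width: 0.0211
grasp_force: 0.0
```

```bash
sed -n '1,6p' plan.py > p2.py; python3 p2.py
```

```text
15.45 [ 0.5815 -0.0978  0.0821] theta 1.322 r 0.0901 ft [ 0.4  -0.07  0.73] 0.021136569077566794
0.0 [ 0.174 -2.204  0.042]
0.1 [ 0.06  -2.065  0.042]
0.2 [-0.04  -1.916  0.042]
0.3 [-0.125 -1.757  0.043]
0.4 [-0.193 -1.59   0.043]
0.5 [-0.244 -1.418  0.043]
0.6 [-0.278 -1.241  0.043]
0.7 [-0.294 -1.062  0.043]
0.8 [-0.292 -0.882  0.043]
0.9 [-0.272 -0.703  0.043]
1.0 [-0.234 -0.527  0.043]
1.1 [-0.179 -0.356  0.043]
1.2 [-0.107 -0.191  0.043]
1.3 [-0.019 -0.034  0.043]
1.4 [0.084 0.113 0.043]
```

No clamp force yet, as expected. I'll swing back.

Call:
drive_tool --rows '[{"dx":-0.11,"dy":-0.19,"dz":0,"wx":0,"wy":0,"wz":0,"hand":21},{"dx":-0.18,"dy":-0.36,"dz":0,"wx":0,"wy":0,"wz":0,"hand":21},{"dx":-0.23,"dy":-0.53,"dz":0,"wx":0,"wy":0,"wz":0,"hand":21},{"dx":-0.27,"dy":-0.7,"dz":0,"wx":0,"wy":0,"wz":0,"hand":21},{"dx":-0.29,"dy":-0.88,"dz":0,"wx":0,"wy":0,"wz":0,"hand":21},{"dx":-0.29,"dy":-1.06,"dz":0,"wx":0,"wy":0,"wz":0,"hand":21},{"dx":-0.28,"dy":-1.24,"dz":0,"wx":0,"wy":0,"wz":0,"hand":21},{"dx":-0.24,"dy":-1.42,"dz":0,"wx":0,"wy":0,"wz":0,"hand":21},{"dx":-0.19,"dy":-1.59,"dz":0,"wx":0,"wy":0,"wz":0,"hand":21},{"dx":-0.12,"dy":-1.76,"dz":0,"wx":0,"wy":0,"wz":0,"hand":21},{"dx":-0.04,"dy":-1.92,"dz":0,"wx":0,"wy":0,"wz":0,"hand":21},{"dx":0.06,"dy":-2.07,"dz":0,"wx":0,"wy":0,"wz":0,"hand":21},{"dx":0.15,"dy":-2.18,"dz":0,"wx":0,"wy":0,"wz":0,"hand":21},{"dx":0.15,"dy":-2.18,"dz":0,"wx":0,"wy":0,"wz":0,"hand":21},{"dx":0.15,"dy":-2.18,"dz":0,"wx":0,"wy":0,"wz":0,"hand":21}]'

```text
clock: 16.95
eef_pos: [0.5607, 0.0098, 0.0823]
tool_rot: [0.991, 0.131, -0.0, -0.0]
ft_force: [-0.3, 0.1, -0.7]
grip_width: 0.0213
grasp_force: 0.0
```

```bash
sed -i 's/(-.012,0.0,.012)/(0.0,)/; s/,\.052\],C/,.0585],C/' plan.py; sed -i '/lever_grip/,+1d' plan.py; python3 plan.py; python3 - <<'E'
from h import *
import glob
a=sorted(glob.glob('pics/p_*'))[-1]; b=sorted(glob.glob('pics/p_13*'))[-1]; print(a,b)
A=cv2.imread(a)[:200,:320];B=cv2.imread(b)[:200,:320]
cv2.imwrite('pics/v7.png',cv2.resize(np.hstack([B,A]),None,fx=1.25,fy=1.25,interpolation=2))
E
```

```text
16.95 [0.5607 0.0098 0.0823] theta 0.015 r 0.09 ft [-0.34  0.11 -0.7 ] 0.021295088720251293
0.0 [ 0.018 -0.019  0.045]
0.1 [-0.096  0.119  0.045]
0.2 [-0.196  0.269  0.045]
0.3 [-0.281  0.428  0.045]
0.4 [-0.349  0.594  0.045]
0.5 [-0.4    0.767  0.045]
0.6 [-0.434  0.943  0.045]
0.7 [-0.45   1.123  0.045]
0.8 [-0.448  1.303  0.045]
0.9 [-0.428  1.481  0.045]
1.0 [-0.39   1.657  0.045]
1.1 [-0.335  1.829  0.045]
1.2 [-0.263  1.994  0.045]
1.3 [-0.175  2.151  0.045]
1.4 [-0.072  2.298  0.045]
0.0 [140, 140, 139, 139, 139, 139, 134, 207, 220, 137, 144, 143, 144, 145, 113, 101, 101, 102, 102, 102, 102, 101, 100, 101, 101, 100, 100, 100, 99, 100, 99, 98, 98, 98, 98, 98, 97, 97, 97, 96, 122, 186, 202, 199, 194, 199, 107, 55, 59, 59, 59, 58, -1, -1, -1, -1, -1, -1, -1, -1, -1, -1, -1, -1, -1, -1, -1, -1, -1, -1, -1, -1, -1, -1, -1, -1, -1, -1, -1, -1]
pics/p_1695.png pics/p_1370.png
```

Call:
drive_tool --rows '[{"dx":-0.1,"dy":0.12,"dz":0,"wx":0,"wy":0,"wz":0,"hand":21},{"dx":-0.2,"dy":0.27,"dz":0,"wx":0,"wy":0,"wz":0,"hand":21},{"dx":-0.28,"dy":0.43,"dz":0,"wx":0,"wy":0,"wz":0,"hand":21},{"dx":-0.35,"dy":0.59,"dz":0,"wx":0,"wy":0,"wz":0,"hand":21},{"dx":-0.4,"dy":0.77,"dz":0,"wx":0,"wy":0,"wz":0,"hand":21},{"dx":-0.42,"dy":0.88,"dz":0,"wx":0,"wy":0,"wz":0,"hand":21},{"dx":-0.42,"dy":0.88,"dz":0,"wx":0,"wy":0,"wz":0,"hand":21},{"dx":-0.42,"dy":0.88,"dz":0,"wx":0,"wy":0,"wz":0,"hand":21},{"dx":-0.42,"dy":0.88,"dz":0,"wx":0,"wy":0,"wz":0,"hand":21},{"dx":-0.42,"dy":0.88,"dz":0,"wx":0,"wy":0,"wz":0,"hand":21}]'

```text
clock: 18.0
eef_pos: [0.5519, -0.0383, 0.0823]
tool_rot: [0.991, 0.131, 0.0, 0.0]
ft_force: [0.3, 1.8, -0.6]
grip_width: 0.021
grasp_force: 0.5
```

```bash
cat > f.py <<'E'
from h import *
F=[]
for _ in range(6): bot.camera('top'); F.append(bot.get_obs()['ft_force'])
F=np.array(F); o=bot.get_obs(); d=o['eef_pos']-AX; b=np.arctan2(d[1],d[0]); tg=np.array([np.sin(b),-np.cos(b),0])
print(np.round(F.mean(0),2),'tangential',np.round(F@tg,2),round(float((F@tg).mean()),2))
E
python3 f.py; python3 p2.py
```

```text
[-0.26  0.73  0.06] tangential [0.08 1.25 0.92 0.54 1.42 0.26] 0.75
18.3 [ 0.5519 -0.0383  0.0823] theta 0.565 r 0.0898 ft [ 0.72  0.32 -0.03] 0.020748374004041493
0.0 [ 0.439 -0.901  0.047]
0.1 [ 0.325 -0.762  0.047]
0.2 [ 0.225 -0.612  0.047]
0.3 [ 0.14  -0.453  0.047]
0.4 [ 0.072 -0.287  0.047]
0.5 [ 0.021 -0.114  0.047]
0.6 [-0.013  0.062  0.047]
0.7 [-0.029  0.241  0.047]
0.8 [-0.027  0.421  0.047]
0.9 [-0.007  0.6    0.047]
1.0 [0.031 0.776 0.047]
1.1 [0.086 0.947 0.047]
1.2 [0.158 1.112 0.047]
1.3 [0.246 1.269 0.047]
1.4 [0.349 1.417 0.047]
```

Call:
drive_tool --rows '[{"dx":-0.03,"dy":0.24,"dz":0,"wx":0,"wy":0,"wz":0,"hand":21},{"dx":-0.03,"dy":0.42,"dz":0,"wx":0,"wy":0,"wz":0,"hand":21},{"dx":0,"dy":0.63,"dz":0,"wx":0,"wy":0,"wz":0,"hand":21},{"dx":0,"dy":0.63,"dz":0,"wx":0,"wy":0,"wz":0,"hand":21},{"dx":0,"dy":0.63,"dz":0,"wx":0,"wy":0,"wz":0,"hand":21},{"dx":0,"dy":0.63,"dz":0,"wx":0,"wy":0,"wz":0,"hand":21}]'

```text
clock: 18.9
eef_pos: [0.56, -0.069, 0.0823]
tool_rot: [0.991, 0.131, 0.0, 0.0]
ft_force: [-0.5, 2.3, 0.5]
grip_width: 0.0208
grasp_force: 1.1
```

```bash
sed -i 's/range(6)/range(10)/' f.py; python3 f.py; python3 p2.py
```

```text
[-0.34  2.52  0.83] tangential [2.52 2.52 2.03 2.68 1.9  2.68 1.99 3.56 2.11 2.28] 2.43
19.4 [ 0.5599 -0.0687  0.0823] theta 0.916 r 0.09 ft [-0.62  2.23  1.16] 0.02061928833252026
0.0 [ 0.442 -1.53   0.047]
0.1 [ 0.327 -1.391  0.047]
0.2 [ 0.228 -1.241  0.047]
0.3 [ 0.143 -1.083  0.047]
0.4 [ 0.075 -0.916  0.047]
0.5 [ 0.024 -0.744  0.047]
0.6 [-0.01  -0.567  0.047]
0.7 [-0.026 -0.388  0.046]
0.8 [-0.024 -0.208  0.046]
0.9 [-0.004 -0.029  0.046]
1.0 [0.033 0.147 0.046]
1.1 [0.089 0.318 0.046]
1.2 [0.16  0.483 0.046]
1.3 [0.248 0.64  0.046]
1.4 [0.352 0.787 0.046]
```

Call:
drive_tool --rows '[{"dx":0.03,"dy":0.15,"dz":0,"wx":0,"wy":0,"wz":0,"hand":21},{"dx":0.09,"dy":0.32,"dz":0,"wx":0,"wy":0,"wz":0,"hand":21},{"dx":0.16,"dy":0.48,"dz":0,"wx":0,"wy":0,"wz":0,"hand":21},{"dx":0.22,"dy":0.59,"dz":0,"wx":0,"wy":0,"wz":0,"hand":21},{"dx":0.22,"dy":0.59,"dz":0,"wx":0,"wy":0,"wz":0,"hand":21},{"dx":0.22,"dy":0.59,"dz":0,"wx":0,"wy":0,"wz":0,"hand":21},{"dx":0.22,"dy":0.59,"dz":0,"wx":0,"wy":0,"wz":0,"hand":21}]'

```text
clock: 20.1
eef_pos: [0.5782, -0.0945, 0.0823]
tool_rot: [0.991, 0.131, 0.0, 0.0]
ft_force: [-0.2, 3.6, 1.3]
grip_width: 0.0208
grasp_force: 2.0
```

```bash
python3 f.py; python3 p2.py
```

```text
[-0.73  4.38  1.18] tangential [3.2  3.07 2.87 3.45 3.7  3.53 3.77 4.74 3.27 4.36] 3.6
20.6 [ 0.5781 -0.0944  0.0823] theta 1.268 r 0.09 ft [-0.91  5.29  0.98] 0.020681438380941348
0.0 [ 0.223 -2.121  0.047]
0.1 [ 0.108 -1.982  0.047]
0.2 [ 0.008 -1.833  0.047]
0.3 [-0.076 -1.674  0.047]
0.4 [-0.144 -1.507  0.047]
0.5 [-0.196 -1.335  0.047]
0.6 [-0.229 -1.158  0.047]
0.7 [-0.245 -0.979  0.047]
0.8 [-0.243 -0.799  0.047]
0.9 [-0.223 -0.62   0.047]
1.0 [-0.186 -0.444  0.047]
1.1 [-0.13  -0.273  0.047]
1.2 [-0.058 -0.108  0.047]
1.3 [0.03  0.049 0.047]
1.4 [0.133 0.196 0.047]
```

The steps in handle force (0.75, 2.4, 3.6 N) fit a touch at the fifth click, about 15-18 N now. One more click gives about 21-24 N either way. I'll swing back to rest first.

Call:
drive_tool --rows '[{"dx":0.02,"dy":0.04,"dz":0,"wx":0,"wy":0,"wz":0,"hand":21},{"dx":-0.06,"dy":-0.11,"dz":0,"wx":0,"wy":0,"wz":0,"hand":21},{"dx":-0.13,"dy":-0.27,"dz":0,"wx":0,"wy":0,"wz":0,"hand":21},{"dx":-0.19,"dy":-0.44,"dz":0,"wx":0,"wy":0,"wz":0,"hand":21},{"dx":-0.22,"dy":-0.62,"dz":0,"wx":0,"wy":0,"wz":0,"hand":21},{"dx":-0.24,"dy":-0.8,"dz":0,"wx":0,"wy":0,"wz":0,"hand":21},{"dx":-0.25,"dy":-0.98,"dz":0,"wx":0,"wy":0,"wz":0,"hand":21},{"dx":-0.23,"dy":-1.16,"dz":0,"wx":0,"wy":0,"wz":0,"hand":21},{"dx":-0.2,"dy":-1.33,"dz":0,"wx":0,"wy":0,"wz":0,"hand":21},{"dx":-0.14,"dy":-1.51,"dz":0,"wx":0,"wy":0,"wz":0,"hand":21},{"dx":-0.08,"dy":-1.67,"dz":0,"wx":0,"wy":0,"wz":0,"hand":21},{"dx":0.01,"dy":-1.83,"dz":0,"wx":0,"wy":0,"wz":0,"hand":21},{"dx":0.11,"dy":-1.98,"dz":0,"wx":0,"wy":0,"wz":0,"hand":21},{"dx":0.2,"dy":-2.1,"dz":0,"wx":0,"wy":0,"wz":0,"hand":21},{"dx":0.2,"dy":-2.1,"dz":0,"wx":0,"wy":0,"wz":0,"hand":21},{"dx":0.2,"dy":-2.1,"dz":0,"wx":0,"wy":0,"wz":0,"hand":21}]'

```text
clock: 22.2
eef_pos: [0.5608, 0.0098, 0.0822]
tool_rot: [0.991, 0.131, 0.0, -0.0]
ft_force: [0.6, 0.2, 0.7]
grip_width: 0.0215
grasp_force: 0.0
```

```bash
python3 f.py; python3 plan.py
```

```text
[ 0.11 -0.1   0.25] tangential [-0.35 -0.15 -0.16 -0.65  0.45 -0.12  0.74  0.34  0.02 -0.49] -0.04
22.7 [0.5606 0.0093 0.0824] theta 0.02 r 0.09 ft [ 0.1  -0.6   0.47] 0.021100215355926735
0.0 [ 0.023 -0.027  0.047]
0.1 [-0.091  0.112  0.047]
0.2 [-0.191  0.261  0.047]
0.3 [-0.276  0.42   0.047]
0.4 [-0.344  0.587  0.047]
0.5 [-0.395  0.759  0.047]
0.6 [-0.429  0.936  0.047]
0.7 [-0.444  1.115  0.047]
0.8 [-0.442  1.295  0.047]
0.9 [-0.422  1.474  0.047]
1.0 [-0.385  1.65   0.047]
1.1 [-0.329  1.821  0.047]
1.2 [-0.257  1.986  0.047]
1.3 [-0.169  2.143  0.047]
1.4 [-0.066  2.29   0.047]
0.0 [139, 138, 138, 139, 137, 137, 139, 138, 137, 137, 138, 138, 137, 137, 137, 137, 138, 137, 137, 137, 137, 138, 123, 100, 101, 101, 100, 100, 99, 99, 98, 99, 99, 98, 98, 98, 97, 96, 97, 96, 97, 93, 130, 186, 202, 197, 192, 204, 72, 58, 59, -1, -1, -1, -1, -1, -1, -1, -1, -1, -1, -1, -1, -1, -1, -1, -1, -1, -1, -1, -1, -1, -1, -1, -1, -1, -1, -1, -1, -1]
```

```bash
python3 - <<'E'
import cv2,numpy as np,glob
fs=['pics/p_1370.png','pics/p_1695.png',sorted(glob.glob('pics/p_22*'))[-1]]; print(fs)
cv2.imwrite('pics/v8.png',np.vstack([cv2.resize(cv2.imread(f)[0:100,0:400],(800,200),interpolation=2) for f in fs]))
E
```

```text
['pics/p_1370.png', 'pics/p_1695.png', 'pics/p_2270.png']
```

View pics/v8.png

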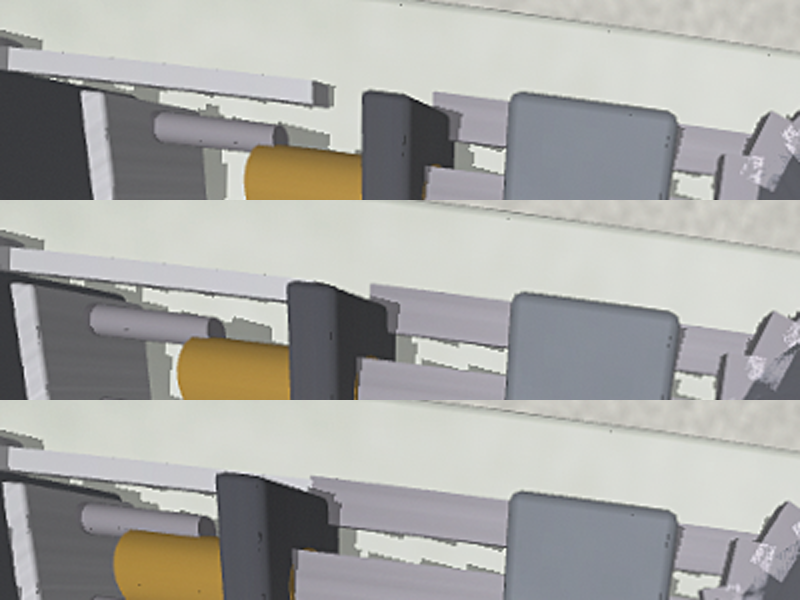

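The pictures show the ram head moving 72 px (18 mm) in each swing: columns 362, 290, then 218. The pad moved only about 2 mm in the last swing, so the spring is already compressed about 15.5 mm and the block is seated at roughly 21 N. To check without clicking again, I'll load the lever part way and compare forward and backward hold forces.

Call:
drive_tool --rows '[{"dx":-0.09,"dy":0.11,"dz":0,"wx":0,"wy":0,"wz":0,"hand":21},{"dx":-0.14,"dy":0.18,"dz":0,"wx":0,"wy":0,"wz":0,"hand":21},{"dx":-0.19,"dy":0.26,"dz":0,"wx":0,"wy":0,"wz":0,"hand":21},{"dx":-0.22,"dy":0.31,"dz":0,"wx":0,"wy":0,"wz":0,"hand":21},{"dx":-0.24,"dy":0.35,"dz":0,"wx":0,"wy":0,"wz":0,"hand":21},{"dx":-0.26,"dy":0.38,"dz":0,"wx":0,"wy":0,"wz":0,"hand":21},{"dx":-0.27,"dy":0.4,"dz":0,"wx":0,"wy":0,"wz":0,"hand":21},{"dx":-0.28,"dy":0.42,"dz":0,"wx":0,"wy":0,"wz":0,"hand":21}]'

```text
clock: 23.55
eef_pos: [0.5518, -0.0132, 0.0823]
tool_rot: [0.991, 0.131, -0.0, -0.002]
ft_force: [-2.2, 5.9, 1.8]
grip_width: 0.0209
grasp_force: 3.0
```

```bash
python3 f.py; python3 p2.py | head -6
```

```text
[-1.8   5.13  1.71] tangential [5.03 4.64 4.66 4.34 5.63 4.15 5.31 4.89 4.42 3.99] 4.71
24.05 [ 0.5517 -0.0133  0.0823] theta 0.289 r 0.0912 ft [-1.94  4.43  1.92] 0.021172707145385463
0.0 [ 0.313 -0.418  0.047]
0.1 [ 0.198 -0.279  0.046]
0.2 [ 0.098 -0.13   0.046]
0.3 [0.014 0.029 0.046]
0.4 [-0.055  0.196  0.045]
```

Call:
drive_tool --rows '[{"dx":0.02,"dy":-0.03,"dz":0,"wx":0,"wy":0,"wz":0,"hand":21},{"dx":0.03,"dy":-0.06,"dz":0,"wx":0,"wy":0,"wz":0,"hand":21},{"dx":0.03,"dy":-0.06,"dz":0,"wx":0,"wy":0,"wz":0,"hand":21}]'

```text
clock: 24.35
eef_pos: [0.5531, -0.0105, 0.0823]
tool_rot: [0.991, 0.131, -0.0, -0.001]
ft_force: [-1.7, 5.1, 1.2]
grip_width: 0.021
grasp_force: 2.6
```

```bash
python3 f.py; python3 p2.py | head -3
```

```text
[-1.58  5.22  1.47] tangential [4.95 4.33 4.96 4.34 5.03 5.31 4.3  5.03 4.92 4.36] 4.75
24.85 [ 0.5531 -0.0106  0.0823] theta 0.256 r 0.0905 ft [-1.6   4.82  1.47] 0.020818317677860087
0.0 [ 0.272 -0.372  0.046]
0.1 [ 0.158 -0.234  0.046]
```

Handle force is 4.7 N at about 1.7-2.3 mm past the tooth, so the clamp force is about 18-22 N. That is in range, so I need no more clicks. I'll take the lever to rest, open and lift.

Call:
drive_tool --rows '[{"dx":0.1,"dy":-0.13,"dz":0,"wx":0,"wy":0,"wz":0,"hand":21},{"dx":0.16,"dy":-0.23,"dz":0,"wx":0,"wy":0,"wz":0,"hand":21},{"dx":0.26,"dy":-0.36,"dz":0,"wx":0,"wy":0,"wz":0,"hand":21},{"dx":0.26,"dy":-0.36,"dz":0,"wx":0,"wy":0,"wz":0,"hand":21},{"dx":0.26,"dy":-0.36,"dz":0,"wx":0,"wy":0,"wz":0,"hand":21},{"dx":0.26,"dy":-0.36,"dz":0,"wx":0,"wy":0,"wz":0,"hand":42},{"dx":0.26,"dy":-0.36,"dz":0,"wx":0,"wy":0,"wz":0,"hand":42},{"dx":0.26,"dy":-0.36,"dz":0,"wx":0,"wy":0,"wz":0,"hand":42},{"dx":0.26,"dy":-0.36,"dz":-0.5,"wx":0,"wy":0,"wz":0,"hand":42},{"dx":0.26,"dy":-0.36,"dz":-1.2,"wx":0,"wy":0,"wz":0,"hand":42},{"dx":0.26,"dy":-0.36,"dz":-2,"wx":0,"wy":0,"wz":0,"hand":42},{"dx":0.26,"dy":-0.36,"dz":-2.4,"wx":0,"wy":0,"wz":0,"hand":42},{"dx":0.26,"dy":-0.36,"dz":-2.4,"wx":0,"wy":0,"wz":0,"hand":42},{"dx":0.26,"dy":-0.36,"dz":-2.4,"wx":0,"wy":0,"wz":0,"hand":42}]'

```text
clock: 26.25
eef_pos: [0.5611, 0.0095, 0.2023]
tool_rot: [0.991, 0.131, 0.0, 0.0]
ft_force: [0.1, 0.6, -0.4]
grip_width: 0.0419
grasp_force: 0.0
```

```bash
python3 - <<'E'
from h import *
C=cam('wrist'); im=save('wrist','end.png'); o=bot.get_obs()
print(o['clock'],o['eef_pos'],o['ft_force'])
# handle top: dark blob near prediction
for th in (0,.03,.06,.12): print(th,np.round(proj('wrist',hp(th,z=.11),C),1))
for d in bot.outline_of('wrist','lever_grip')[:1]:
    m=d['region']; ys,xs=np.nonzero(m); print(d['score'],d['extent'], 'low end',xs[ys>ys.max()-6].mean(),ys.max())
u,v=proj('wrist',hp(.03,z=.11),C).astype(int)
g=cv2.cvtColor(im,7)[v-25:v+35,u-35:u+35]; mm=(g<75).astype(np.uint8); n,l,s,c=cv2.connectedComponentsWithStats(mm)
for k in range(1,n):
    if s[k,4]>80: print(s[k],c[k]+[u-35,v-25])
E
```

```text
26.3 [0.56041794 0.00950744 0.20125293] [-0.02470546  0.51284977 -0.13184758]
0 [315.7 211.3]
0.03 [318.2 213.5]
0.06 [320.9 215.5]
0.12 [326.4 219.4]
0.79 [352.3, 162.2, 100.2, 126.3] low end 318.0 225
[ 25   0  22  37 588] [318.31632653 204.80782313]
```

The lever is at about 0.03 rad and nothing is touched. I'll hand in.

```bash
python3 -c "
from workcell import bot
print(bot.job_done())"
```

```text
the job is handed in; nothing more can be done
None
```

The job is handed in: the block stands in the bed against the backstop at an estimated 18–22 N (spring travel and handle force), the lever is back at about 0.03 rad, the gripper is clear, and the hand-in call did not report a verdict.

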